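# Pull-test a crab tub's lid with the pull gauge

## Task

Lay the pull gauge on the test stand's bed so that its crossbar lies behind the two prongs clipped to the tub's lid, and let go of it. Then take the gauge by the bar of its handle and pull straight out until the pointer lines up with the set tag, not clearly past it, and hold it steady there for a good second. Ease the handle all the way back in without letting it snap, and leave the gauge hooked up on the stand, disturbing none of the other tubs or the jar.

Things in the scene. Friction and masses are not known exactly. Their poses are not given: they have to be found in the camera images.
- stand: Fixed lid pull-test stand: aluminium base plate 385 x 135 x 8 mm with a lidded food tub (orange filling) on it and a flat grey bed beside the tub. Origin on the counter (z = 0). x axis = level pull direction, from the tub past the bed; z up. Tub: x -275 to -110 mm, 115 wide, lid 50 mm high. Base plate: x -310 to +75 mm.
- bed (a point): Middle of the bed's flat top, at (-17.5, 0, 50) mm in the stand's frame. The bed is 135 mm long (stand x -85 to +50 mm), 96 wide, level with the tub's lid, no side guides.
- fork (a point): Point midway between two upright steel prongs on the lid's edge, at (-100, 0, 65) mm in the stand's frame, same axes. Prongs: 10 mm thick in x (stand x -105 to -95), 12 wide, clear gap between them 30 mm (y -15 to +15), tops 85 mm over the counter. Behind them (-x) is only the lid with a flat clip plate, top 52 mm high.
- gauge: Loose sprung pull gauge, 0.3 to 0.5 kg, 277 mm long, lying flat, white scale face up. Origin on the underside below the middle of its case; x axis towards the handle, z up. Case: grey plastic box 130 long (x -65 to +65 mm), 40 wide, 30 high, which it rests on; good to grip across its width at the middle. A crossbar is at its -x end, an open D-shaped handle at its +x end.
- crossbar (a point): Middle of the crossbar, at (-115, 0, 15) mm in the gauge's frame: steel, 10 mm thick, 70 long along y, on an 8 mm thick neck from the case, which fits between the prongs. Play when on the bed: 35 mm, from the case meeting the prongs (gauge origin at stand x = -30 mm) to the crossbar meeting them from behind (x = +5 mm), as when pulled.
- handle (a point): Middle of the black rubber grip bar of the open D-shaped handle, at (150, 0, 15) mm in the gauge's frame with the slide in; bar 14 mm thick, 84 long along y. Inside the D, a clear opening 58 mm in x, 62 in y; then the 10 mm steel yoke at x = 80. Moves along the gauge's +x. With the gauge on the bed it hangs free past the bed's end, 65 mm over the counter.
- pointer (a point): Black pointer fin on the scale face, moving with the handle: 3 mm thick along x, 16 mm wide, standing 8 mm over the case top, on the gauge's -y half. The point is at its middle in x, on the scale's centreline.
- tag_line (a point): Set tag: small dark steel clip on the gauge's +y half of the scale, its 4 mm thick fin across the scale, 10 mm over the case top. The point is at the fin's middle in x, on the centreline. It stays where set, 40 to 65 mm from the pointer's rest (about 8 N shifts it). Pointer and tag line up when both points have the same gauge x; the fins pass side by side.
- pull (a joint): How far the gauge's slide is pulled out, m: 0 fully in, 0.090 at the end stop. Spring: about 2.4 N to start it, plus 0.12 N for each mm (about 10 N at 65 mm). Let go, it springs back.
- tag (a joint): Where the tag is set, m, on the same scale: pointer and tag line up when joint pull equals joint tag.
- tub_a: Bystander: loose lidded food tub 165 x 115 x 55 mm, origin under its middle. Leave alone.
- tub_b: Bystander: loose lidded food tub 165 x 115 x 55 mm, origin under its middle. Leave alone.
- jar: Bystander: loose amber glass jar, 72 mm across, 100 mm high, origin under its middle. Leave alone.

How it is judged:
By the outcome, as a careful person would: the job done as asked, in the order asked, and still so for the second after the job is handed in, with the robot touching nothing.
It also fails if it takes over 64 s, if anything falls off the work surface, if the arm or the gripper's body presses on something with over 40 N, if the wrist force passes 120 N, or if a joint passes its speed limit or range.

## Robot

A 7-joint arm with a two-finger parallel gripper is mounted at the origin on the work surface. World frame = base frame: x ahead of the robot, y to its left, z up, the work surface at z = 0. Lengths are in m, angles in rad, forces in N, time in s.
With the tool pointing down it reaches from about 0.425 to 0.925 m from the base axis. Payload 6.8 kg.
Tool frame: the origin (TCP) lies midway between the tips of the shut fingers; the grasp point (between the pads) lies 19 mm behind it (bot.pinch_z is the distance from the TCP to the grasp point, in m); z points along the fingers, y is the line along which they close (so a half turn about z gives the same grasp; the last joint's range is limited). The gripper opens to 85 mm and grips with 20 to 120 N. Pads are 22 mm wide; open, the fingers measure 114 mm over their backs; the gripper's body (76 mm by 85 mm) begins 54 mm behind the grasp point. The pads swing forward as they close: fully open they stand 13 mm farther back than shut.
Start: joints at [-1.342, 0.477, 0.022, 1.555, -0.011, 1.109, -0.083], TCP at [0.223, 0.637, 0.231] pointing down, gripper open.
Joint ranges: [-2.96, 2.96], [-0.34, 2.1], [-1.41, 1.46], [0.24, 2.44], [-1.37, 4.51], [0.17, 1.92], [-2.96, 2.96]. Speed limits (rad/s): [2.39, 2.39, 3.14, 3.14, 3.14, 3.14, 3.14].

## Interface

Orientations are given as a unit quaternion [w, x, y, z].
In Python, from station import bot, imaging gives the robot as it stands. The module is installed in compiled form; this text tells all that it offers.
- The arm moves only by the tool carry_out, never from a script. Its argument "targets" is a list of rows, each a list of 5 numbers: the shift along the tool's x, y, z in cm, then the turn about the tool's z in degrees, then the opening, from -1 (shut) to 1 (fully open). In form: [[x, y, z, yaw, gripper], ...]. A call has 1 to 12 rows; each row shifts and turns the commanded pose from where the row before left it, along the tool's axes as they then stand; what a row does not reach is not made up. A row lasts 1/10 s, in which the tool goes at most 50 mm and 8.59 degrees, less where a joint would pass 70% of its speed; a pose out of reach is approached as far as the arm can. A call is refused whole if a number of a shift passes 5 or a number of a turn 8.59, either way. A call with a gripper value outside its range is refused whole. The fingers move at their own pace and stop on an object; "force" is the grip in N (left out, the last holds). Time passes only in rows, so rows that do not move let the fingers close. It gives the time, the measured TCP pose, the force, the opening and the grip force at its end, in the units of the state.
- bot.get_obs(): the state, without advancing time (a new reading comes with each control period).
- imaging.read_camera(name): name is "scene" or "top"; returns the picture (384x512x3 uint8, red, green, blue); there is no depth.
- imaging.calibration(name): a dict with "fx", "fy", "cx", "cy" (pixels), "extrinsics" (4x4, takes a point from world to camera coordinates). Camera axes: x right, y up, looking along -z (the intrinsics and any distortion apply to the point x, -y, -z); pixel columns grow to the right and rows downward; lengths in m; the calibration is good to about 2 mm. A picture is of the moment at which its call begins. calibration takes no time and is no camera call.
- bot.hand_in(): hands the job in; it is judged then, once.
The state is a dict: "t": time; "q": joint angles; "joint_vel": joint speeds; "joint_torque": joint torques, N m; "eef_pos": TCP position; "tool_rot": TCP orientation; "contact_force": force on the tool from outside, world axes, zero at the start; "torque": the same for the moment, N m; "gripper_width": opening from 0.0 (shut) to 1.0 (fully open); "grasp_force": force on a finger pad.
Only numpy, scipy, OpenCV 4.12 (cv2) and the standard library are available. Lean on these libraries where they do the work, as an engineer would, in place of code of your own. Each camera call takes 0.05 s, during which the arm holds its last target. There are 200 camera calls.

## Working session

There is one attempt and no reset: what is moved stays moved. The work goes in short steps, Python scripts to look and compute and a tool call to move; the robot and the scene stay as the last step left them, time stands still between calls to the robot, and variables do not carry over. Pictures are saved under pics/ and viewed, at most 10 in all, crops included, and the job is handed in when it is done.

Besides the shell and the picture viewer there is one more tool, called after "Request:" in YAML: its name, and indented under it one key for each argument. carry_out: Moves the arm, as the interface text tells. Its arguments: {"type":"object","properties":{"targets":{"type":"array"},"force":{"type":"number"}},"required":["targets"]}

```bash
mkdir -p pics; python3 - <<'E'
from station import bot, imaging
import cv2,numpy as np
np.set_printoptions(precision=4,suppress=True)
for n in("scene","top"):
    im=imaging.read_camera(n); cv2.imwrite(f"pics/{n}0.png",im[:,:,::-1])
    print(n,imaging.calibration(n))
print(bot.get_obs(),bot.pinch_z)
a=cv2.imread("pics/scene0.png")
E
```

```text
scene {'fx': 352.1972905655856, 'fy': 352.1972905655856, 'cx': 259.1192035315422, 'cy': 185.80366027203706, 'extrinsics': array([[ 0.6992,  0.7148, -0.011 , -0.419 ],
       [-0.5237,  0.5227,  0.6727,  0.2382],
       [ 0.4866, -0.4646,  0.7398, -1.5234],
       [ 0.    ,  0.    ,  0.    ,  1.    ]])}
top {'fx': 385.26107488116776, 'fy': 385.26107488116776, 'cx': 258.78618513248773, 'cy': 192.40329629186988, 'extrinsics': array([[ 0.0203, -0.9998, -0.0057,  0.0327],
       [ 0.9866,  0.0192,  0.1619, -0.596 ],
       [-0.1617, -0.009 ,  0.9868, -1.3283],
       [ 0.    ,  0.    ,  0.    ,  1.    ]])}
{'t': 0.1, 'q': array([-1.3421,  0.4777,  0.0223,  1.5563, -0.0115,  1.1093, -0.0831]), 'joint_vel': array([-0.001 , -0.0034, -0.0013, -0.0015, -0.0012, -0.0021, -0.0007]), 'joint_torque': array([  0.0038, -59.7768,   1.6133, -28.1956,   0.0128,   0.0051,
        -0.    ]), 'eef_pos': array([0.2229, 0.6366, 0.2304]), 'tool_rot': array([-0.0001,  0.1676,  0.9859, -0.0008]), 'contact_force': array([-0.2533, -0.2689, -0.6744]), 'torque': array([-0.0155,  0.0265,  0.015 ]), 'grasp_force': 0.0, 'gripper_width': 0.9981213519671603} 0.0187
```

View pics/scene0.png

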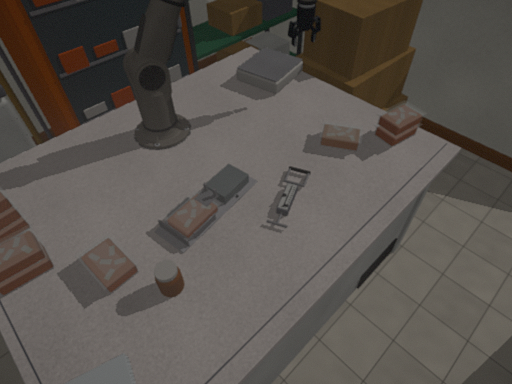

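View pics/top0.png

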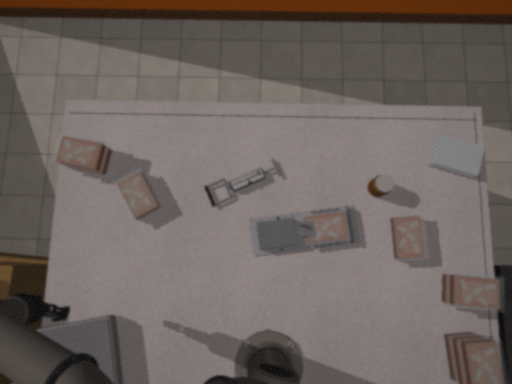

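The top view shows the gauge with its handle at about (215,193) and crossbar at (278,168). The stand's bed is at (278,233) and its tub at (328,228). I'll enlarge both views for precise features.

```bash
python3 - <<'E'
import cv2,numpy as np
def prep(n,x,y,w,h,s):
    a=cv2.imread(f"pics/{n}0.png")[y:y+h,x:x+w]
    a=cv2.resize(a,None,fx=s,fy=s,interpolation=cv2.INTER_CUBIC)
    a=cv2.convertScaleAbs(a,alpha=1.5)
    for i in range(0,w,10):
        cv2.line(a,(i*s,0),(i*s,6 if i%20 else 12),(0,255,255),1)
        if i%20==0: cv2.putText(a,str(x+i),(i*s,22),0,.35,(0,0,255),1)
    for i in range(0,h,10):
        cv2.line(a,(0,i*s),(6 if i%20 else 12,i*s),(0,255,255),1)
        if i%20==0 and i: cv2.putText(a,str(y+i),(14,i*s+4),0,.35,(0,0,255),1)
    return a
cv2.imwrite("pics/topc.png",prep("top",200,150,160,110,5))
cv2.imwrite("pics/scc.png",prep("scene",155,140,160,110,5))
E
```

```text
(no output)
```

View pics/topc.png

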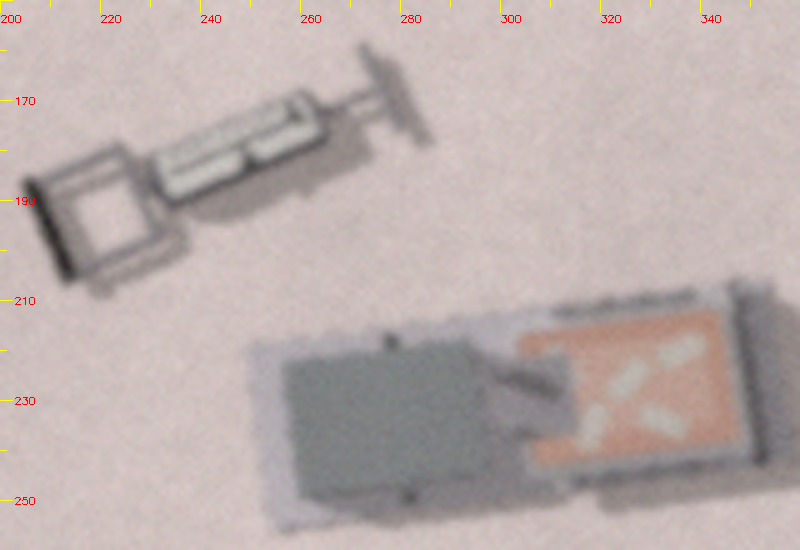

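View pics/scc.png

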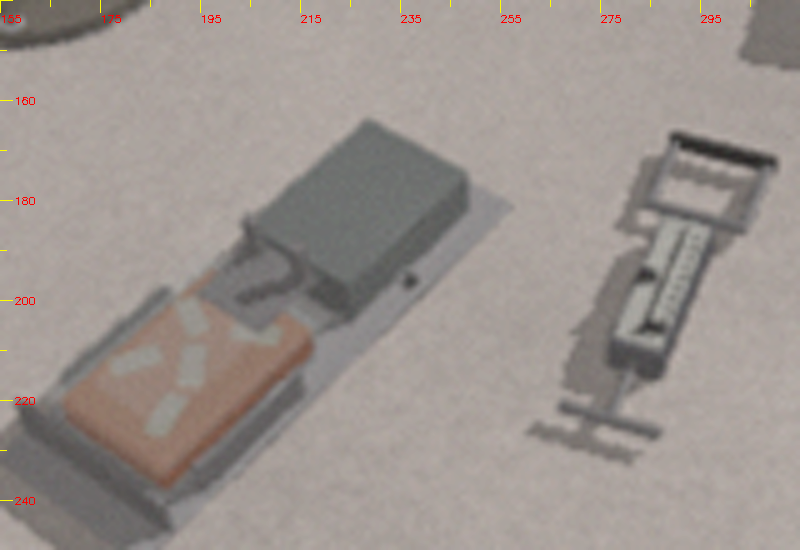

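The crops show these features, in full-image pixels:

| Feature | Top view | Scene view |
|---|---|---|
| Handle bar ends | (207,186), (214,205) | (290,167), (309,172) |
| White scale face | 229–265 columns | (277–297, 184–209) |
| Tag | (248,182) | – |
| Pointer | (259,172) | – |
| Bed corners | (257,222), (260,249), (294,218) | (248,175), (228,164), (225,199) |

Next I'll triangulate.

```bash
cat > h.py <<'E'
import numpy as np,cv2
from station import bot, imaging
from scipy.spatial.transform import Rotation as R
np.set_printoptions(precision=4,suppress=True)
C={n:imaging.calibration(n) for n in("scene","top")}
def ray(n,uv):
    c=C[n];E=c["extrinsics"]
    d=E[:3,:3].T@np.array([(uv[0]-c["cx"])/c["fx"],-(uv[1]-c["cy"])/c["fy"],-1])
    return -E[:3,:3].T@E[:3,3],d/np.linalg.norm(d)
def onz(n,uv,z):
    o,d=ray(n,uv);return o+d*(z-o[2])/d[2]
def tri(a,b):
    A=np.zeros((3,3));y=np.zeros(3);r=[]
    for n,uv in(("top",a),("scene",b)):
        o,d=ray(n,uv);P=np.eye(3)-np.outer(d,d);A+=P;y+=P@o;r.append((o,P))
    p=np.linalg.solve(A,y);return p,max(np.linalg.norm(P@(p-o)) for o,P in r)
def proj(n,p):
    c=C[n];q=c["extrinsics"]@np.append(p,1);return np.array([c["cx"]-c["fx"]*q[0]/q[2],c["cy"]+c["fy"]*q[1]/q[2]])
def tcp():
    o=bot.get_obs();w,x,y,z=o["tool_rot"];return o["eef_pos"],R.from_quat([x,y,z,w]).as_matrix()
def togo(p,R0):  # world displacement -> tool cm
    e,_=tcp();return R0.T@(np.asarray(p)-e)*100
E
python3 - <<'E'
from h import *
for k,a,b in[("bar",(210.3,195.8),(299.7,169.5)),("case",(247.3,178.5),(287.4,196)),("xbar",(276,167),(276.5,224)),
 ("bed1",(256.7,222),(248.3,175)),("bed2",(260.5,249),(228.5,164)),("bed3",(294,218),(225,199)),
 ]: print(k,*tri(a,b))
# bed mask quads
for n,box in(("top",(245,205,75,60)),("scene",(190,155,75,60))):
    im=cv2.imread(f"pics/{n}0.png").astype(int);x,y,w,h=box;c=im[y:y+h,x:x+w]
    b,g,r=c[...,0],c[...,1],c[...,2]
    m=((g-r>3)&(g<110)).astype(np.uint8)
    m=cv2.morphologyEx(m,cv2.MORPH_OPEN,np.ones((3,3)))
    cs,_=cv2.findContours(m,0,2);cc=max(cs,key=cv2.contourArea)
    print(n,cv2.contourArea(cc),cv2.minAreaRect(cc),(x,y),cv2.approxPolyDP(cv2.convexHull(cc),3,True)[:,0]+[x,y])
# base plate corners z=8, orange/gauge from top
for k,uv,z in[("pl1",(250,218),.008),("pl2",(257,256),.008),("c1",(229.5,181),.03),("c2",(261,167.5),.03),("c3",(265,175.5),.03),("c4",(234,190),.03),("bed1",(256.7,222),.05),("bed2",(260.5,249),.05),("bed3",(294,218),.05),("tag",(248,182),.036),("ptr",(259,172),.036),("b1",(207,186),.015),("b2",(213.8,205.3),.015)]:print(k,onz("top",uv,z))
for k,uv,z in[("sbed1",(248.3,175),.05),("sbed2",(228.5,164),.05),("sbed3",(225,199),.05),("sbed4",(204.5,185),.05)]:print(k,onz("scene",uv,z))
E
```

```text
bar [0.5859 0.2236 0.019 ] 0.0027565321678968985
case [0.6493 0.0882 0.0299] 0.0007525780795580357
xbar [ 0.6978 -0.0165  0.0139] 0.0005634914780936964
bed1 [0.4902 0.0508 0.0459] 0.0012787491850867823
bed2 [0.3965 0.0363 0.0468] 0.002211053762008148
bed3 [ 0.5091 -0.0801  0.0364] 0.0033040944965670735Traceback (most recent call last):
  File "<stdin>", line 11, in <module>
ValueError: max() iterable argument is empty
```

```bash
python3 - <<'E'
from h import *
for n,box,s in(("top",(245,205,60,60),(278,233)),("scene",(190,155,70,60),(228,180))):
    im=cv2.imread(f"pics/{n}0.png");x,y,w,h=box;
    lab=cv2.cvtColor(im,cv2.COLOR_BGR2LAB).astype(int);ref=np.median(lab[s[1]-4:s[1]+5,s[0]-4:s[0]+5].reshape(-1,3),0)
    d=np.linalg.norm((lab-ref)*[1,3,3],axis=2)[y:y+h,x:x+w]
    m=(d<13).astype(np.uint8)
    m=cv2.morphologyEx(m,cv2.MORPH_OPEN,np.ones((5,5)))
    cs,_=cv2.findContours(m,0,2);cc=max(cs,key=cv2.contourArea)
    q=cv2.approxPolyN(cc,4)[0] 
    print(n,ref,cv2.contourArea(cc),q+[x,y])
    for p in q: print(onz(n,p+[x,y],.05))
for k,uv,z in[("pl1",(250,218),.008),("pl2",(257,256),.008),("c1",(229.5,181),.03),("c2",(261,167.5),.03),("c3",(265,175.5),.03),("c4",(234,190),.03),("tag",(248,182),.036),("ptr",(259,172),.036),("b1",(207,186),.015),("b2",(213.8,205.3),.015)]:print(k,onz("top",uv,z))
for k,uv,z in[("sbed1",(248.3,175),.05),("sbed2",(228.5,164),.05),("sbed3",(225,199),.05),("sbed4",(204.5,185),.05),("tag",(284.5,194.5),.036),("ptr",(285.5,204.5),.036)]:print(k,onz("scene",uv,z))
E
```

```text
top [ 94. 128. 127.] 1340.5 [[304 250]
 [260 255]
 [256 222]
 [304 215]]
[ 0.3948 -0.117   0.05  ]
[0.3745 0.0358 0.05  ]
[0.489  0.0522 0.05  ]
[ 0.5172 -0.1169  0.05  ]
scene [ 82. 127. 128.] 682.0 [[248 174]
 [226 200]
 [204 184]
 [228 164]]
[0.4895 0.0519 0.05  ]
[ 0.5263 -0.0846  0.05  ]
[ 0.4156 -0.0915  0.05  ]
[0.3991 0.0348 0.05  ]
pl1 [0.5068 0.075  0.008 ]
pl2 [0.3708 0.0466 0.008 ]
c1 [0.6383 0.1522 0.03  ]
c2 [0.6908 0.0385 0.03  ]
c3 [0.6612 0.0233 0.03  ]
c4 [0.6053 0.1348 0.03  ]
tag [0.6347 0.0845 0.036 ]
ptr [0.6725 0.0454 0.036 ]
b1 [0.6209 0.2357 0.015 ]
b2 [0.5499 0.2078 0.015 ]
sbed1 [0.4939 0.0493 0.05  ]
sbed2 [0.4005 0.0361 0.05  ]
sbed3 [ 0.5206 -0.0841  0.05  ]
sbed4 [ 0.4207 -0.0932  0.05  ]
tag [0.6413 0.0827 0.036 ]
ptr [0.6742 0.0523 0.036 ]
```

Gauge: centre (0.6493, 0.088), heading 115.0°, with crossbar and bar distances matching the text. Stand: origin ≈ (0.454, −0.005), heading ≈ 99.7°. I'll move over the gauge now.

Request:
carry_out:
  targets:
    - [-1.5,-1,0.2,0,1]
    - [-3,-1.9,0.4,0,1]
    - [-3,-1.9,0.4,0,1]
    - [-3,-1.9,0.4,0,1]
    - [-3,-1.9,0.4,0,1]
    - [-3,-1.9,0.4,0,1]
    - [-3,-1.9,0.4,0,1]
    - [-3,-1.9,0.4,0,1]
    - [-3,-1.9,0.4,0,1]
    - [-3,-1.9,0.4,0,1]
    - [-3,-1.9,0.4,0,1]
    - [-3,-1.9,0.4,0,1]

```text
t: 1.3
eef_pos: [0.4771, 0.3134, 0.185]
tool_rot: [-0.0, 0.168, 0.986, -0.0]
contact_force: [0.1, 1.1, -0.6]
gripper_width: 1.002
grasp_force: 0.0
```

Request:
carry_out:
  targets:
    - [-3,-2,0.4,0,1]
    - [-3,-2,0.4,0,1]
    - [-3,-2,0.4,0,1]
    - [-3,-2,0.4,0,1]
    - [-3,-2,0.4,0,1]
    - [-3,-2,0.4,0,1]
    - [-3,-2,0.4,0,1]
    - [-2.5,-1.5,0.4,0,1]
    - [0,0,0,0,1]

```text
t: 2.2
eef_pos: [0.6482, 0.0849, 0.1526]
tool_rot: [0.0, 0.172, 0.985, -0.002]
contact_force: [0.3, -0.2, -0.6]
gripper_width: 1.001
grasp_force: 0.0
```

Request:
carry_out:
  targets:
    - [0,0,0,7.6,1]
    - [0,0,0,7.6,1]
    - [0,0,0,7.6,1]
    - [0,0,0,7.6,1]
    - [0,0,0,7.6,1]
    - [0,0,0,7.6,1]
    - [0,0,0,0,1]
    - [0,0,0,0,1]

```text
t: 3.0
eef_pos: [0.6463, 0.0922, 0.1532]
tool_rot: [-0.0, 0.535, 0.845, -0.0]
contact_force: [-0.0, 1.6, -0.8]
gripper_width: 0.996
grasp_force: 0.0
```

```bash
cat > st.py <<'E'
from h import *
import sys
x,y,z,a=map(float,sys.argv[1:5]) # target TCP and tool-x heading deg
e,r=tcp();o=bot.get_obs()
h=np.degrees(np.arctan2(r[1,0],r[0,0]))
print("t",o["t"],"e",e,"head",h,"tilt",r[:,2],"q",o["q"],"w",o["gripper_width"],"F",o["contact_force"],"g",o["grasp_force"])
print("tool cm to go",r.T@(np.array([x,y,z])-e)*100,"yaw",(h-a+180)%360-180)
E
python3 st.py .6493 .088 .002 115
python3 - <<'E'
from h import *
d=np.radians(99.7);X=np.array([np.cos(d),np.sin(d),0]);Y=np.array([-X[1],X[0],0]);o=np.array([.454,-.005,0])
for k,p in dict(pl1=(.075,-.0675,.008),pl2=(.075,.0675,.008),bed1=(.05,-.048,.05),bed2=(.05,.048,.05),bed3=(-.085,-.048,.05),prongR=(-.1,-.021,.085),prongL=(-.1,.021,.085),tub1=(-.275,-.0575,.05),tub2=(-.275,.0575,.05)).items():
    w=o+p[0]*X+p[1]*Y+[0,0,p[2]];print(k,proj("top",w),proj("scene",w))
E
```

```text
t 3.0 e [0.6463 0.0922 0.1532] head 115.30231379334536 tilt [-0.0006 -0.0002 -1.    ] q [-0.5142  0.5423  0.3893  1.7032 -0.2441  0.9447  0.4103] w 0.9960274266609844 F [-0.0077  1.6487 -0.7587] g 0.0
tool cm to go [-0.5105  0.1051 15.1175] yaw 0.3023137933453768
pl1 [248.5514 217.6674] [257.3504 180.531 ]
pl2 [253.977  254.7981] [229.1525 165.7931]
bed1 [255.9788 220.9095] [248.7306 174.4155]
bed2 [260.0311 248.0945] [228.1301 163.6958]
bed3 [293.7574 215.2288] [224.8114 197.6707]
prongR [300.2056 221.273 ] [214.8278 190.0942]
prongL [302.2425 233.4162] [205.4043 184.7193]
tub1 [346.1985 204.639 ] [187.9796 237.1301]
tub2 [352.2752 236.8735] [162.0429 219.8069]
```

```bash
python3 - <<'E'
from h import *
def grad(n,p0,p1,z0,half=4,N=40):
    g=cv2.cvtColor(cv2.imread(f"pics/{n}0.png"),cv2.COLOR_BGR2GRAY).astype(np.float32)
    p0,p1=map(np.array,(p0,p1));t=(p1-p0)/np.linalg.norm(p1-p0);nn=np.array([-t[1],t[0]]);pts=[]
    s=np.arange(-half,half+.01,.25)
    for f in np.linspace(0.1,.9,N):
        P=(p0+f*(p1-p0)+s[:,None]*nn).astype(np.float32)
        v=cv2.remap(g,P[None,:,0].copy(),P[None,:,1].copy(),cv2.INTER_CUBIC)[0]
        d=np.abs(np.gradient(cv2.GaussianBlur(v[None],(9,1),0)[0]));pts.append(P[d.argmax()])
    W=np.array([onz(n,p,z0)[:2] for p in pts],np.float32)
    l=cv2.fitLine(W,cv2.DIST_HUBER,0,.001,.001).ravel()
    res=np.abs((W-l[2:])@[-l[1],l[0]])
    print(n,p0,"heading",np.degrees(np.arctan2(l[1],l[0]))%180,"pt",l[2:],"res",np.median(res))
grad("top",(257,222),(292,218),.05)   # bed -y edge
grad("top",(257,222),(260.5,248.5),.05)# bed +x edge
grad("top",(250,218),(257,256),.008)
grad("top",(251,218),(308,212),.008)
grad("top",(303,217),(342,212),.05)   # orange
grad("top",(307,243),(347,238.5),.05)
grad("top",(344,212),(348,238),.05)
grad("scene",(248,175),(225,199),.05)
grad("scene",(228.5,164),(248,175),.05)
grad("scene",(227,165),(206,184),.05)
grad("scene",(255,181),(196,246),.008)
grad("scene",(217,207),(188,237),.05)
E
```

```text
top [257 222] heading 99.101944 pt [ 0.4997 -0.0154] res 0.0010712005
top [257 222] heading 8.371469 pt [0.4364 0.0454] res 0.00081374403
top [250 218] heading 23.73197 pt [0.4474 0.0606] res 0.005721492
top [251 218] heading 101.71359 pt [ 0.5179 -0.0299] res 0.0057479744
top [303 217] heading 99.7992 pt [ 0.5281 -0.1795] res 0.0015290783
top [307 243] heading 98.42034 pt [ 0.4207 -0.1984] res 0.0004495026
top [344 212] heading 7.6972556 pt [ 0.486  -0.2715] res 6.2839594e-05
scene [248 175] heading 113.193695 pt [ 0.514  -0.0289] res 0.003760585
scene [228.5 164. ] heading 7.551398 pt [0.4386 0.0446] res 2.7561327e-08
scene [227 165] heading 98.41808 pt [ 0.4044 -0.0187] res 0.0003105611
scene [255 181] heading 98.53547 pt [ 0.5371 -0.0971] res 0.00049410085
scene [217 207] heading 91.31763 pt [ 0.5433 -0.2017] res 0.0025734692
```

Refined stand: heading 98.4°, origin ≈ (0.4504, −0.0038). Next I'll descend and grip the case.

Request:
carry_out:
  targets:
    - [-0.5,0.1,2,0,1]
    - [0,0,3,0,1]
    - [0,0,3,0,1]
    - [0,0,2.5,0,1]
    - [0,0,2,0,1]
    - [0,0,1.5,0,1]
    - [0,0,0.8,0,1]
    - [0,0,0.3,0,1]
    - [0,0,0,0,1]
    - [0,0,0,0,1]

```text
t: 4.0
eef_pos: [0.6507, 0.0884, 0.0033]
tool_rot: [0.001, 0.536, 0.844, 0.001]
contact_force: [1.3, -0.6, -0.7]
gripper_width: 0.998
grasp_force: 0.0
```

Request:
carry_out:
  targets:
    - [0,0,0,0,0]
    - [0,0,0,0,-0.5]
    - [0,0,0,0,-1]
    - [0,0,0,0,-1]
    - [0,0,0,0,-1]
    - [0,0,0,0,-1]
    - [0,0,0,0,-1]
    - [0,0,0,0,-1]
  force: 40

```text
t: 4.8
eef_pos: [0.6497, 0.0882, 0.0027]
tool_rot: [-0.0, 0.537, 0.844, -0.0]
contact_force: [-2.5, -1.0, 6.1]
gripper_width: 0.462
grasp_force: 43.2
```

```bash
python3 st.py .6493 .088 .002 115
```

```text
t 4.8 e [0.6497 0.0882 0.0027] head 115.1015211357233 tilt [-0.0004  0.     -1.    ] q [-0.4479  0.7395  0.3093  1.7617 -0.3277  0.6916  0.4782] w 0.46150193174516085 F [-2.5152 -0.9938  6.1369] g 43.16972315311432
tool cm to go [ 0.0018 -0.0461  0.0732] yaw 0.101521135723317
```

Request:
carry_out:
  targets:
    - [0,0,-0.5,0,-1]
    - [0,0,-1.5,0,-1]
    - [0,0,-2.5,0,-1]
    - [0,0,-2.5,0,-1]
    - [0,0,-2.5,0,-1]
    - [0,0,-2.5,0,-1]
    - [0,0,-1,0,-1]
    - [0,0,0,0,-1]

```text
t: 5.6
eef_pos: [0.6509, 0.0885, 0.1341]
tool_rot: [0.001, 0.537, 0.844, 0.001]
contact_force: [-0.4, -0.1, -4.6]
gripper_width: 0.463
grasp_force: 42.0
```

Request:
carry_out:
  targets:
    - [0,-1,0,0,-1]
    - [0,-2,0,0,-1]
    - [0,-2.5,0,0,-1]
    - [0,-2.5,0,0,-1]
    - [0,-2.5,0,0,-1]
    - [0,-2.5,0,0,-1]
    - [-0.7,-2.5,0,0,-1]
    - [0,-2.5,0,0,-1]
    - [0,-2.2,0,0,-1]
    - [0,-1.3,0,0,-1]
    - [0,-0.7,0,0,-1]
    - [0,0,0,0,-1]

```text
t: 6.8
eef_pos: [0.451, -0.0124, 0.132]
tool_rot: [-0.0, 0.537, 0.844, -0.0]
contact_force: [0.2, 0.1, -4.4]
gripper_width: 0.458
grasp_force: 42.0
```

Request:
carry_out:
  targets:
    - [0,0,0,3,-1]
    - [0,0,0,5,-1]
    - [0,0,0,5,-1]
    - [0,0,0,3,-1]
    - [0,0,0,0.7,-1]
    - [0,0,0,0,-1]
    - [0,0,0,0,-1]

```text
t: 7.5
eef_pos: [0.4522, -0.012, 0.1323]
tool_rot: [0.0, 0.653, 0.758, 0.0]
contact_force: [0.3, 0.1, -4.5]
gripper_width: 0.46
grasp_force: 41.9
```

```bash
python3 st.py .4516 -.0117 .0527 98.4
python3 - <<'E'
from h import *
o=[]
for n,x,y in(("top",210,165),("scene",155,120)):
    im=imaging.read_camera(n)[:,:,::-1];cv2.imwrite(f"pics/{n}1.png",im)
    a=cv2.convertScaleAbs(cv2.resize(im[y:y+90,x:x+150],None,fx=5.3,fy=3.3*5.3/3.3,interpolation=cv2.INTER_CUBIC),alpha=1.5)
    a=cv2.resize(a,(600,360) if 0 else (500,300));o.append(a)
cv2.imwrite("pics/hover.png",np.vstack(o))
E
```

```text
t 7.5 e [ 0.4522 -0.012   0.1323] head 98.4890152357746 tilt [ 0.0002 -0.0001 -1.    ] q [-0.5366  0.268   0.4958  2.1904 -0.1914  0.7231  0.2365] w 0.46043719565291136 F [ 0.2948  0.0758 -4.5102] g 41.913578510284424
tool cm to go [ 0.0361 -0.0559  7.9552] yaw 0.08901523577458192
```

View pics/hover.png

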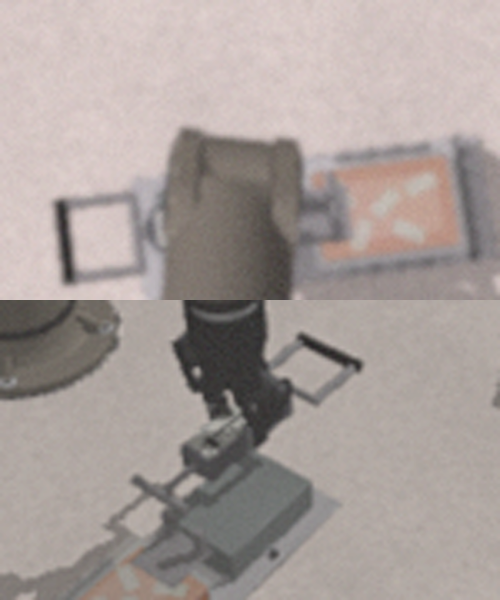

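The hover picture shows the gauge held level. In the top view the bar is at about (229,237.5) and the crossbar at about (312.5,227.7), above the clip plate. I'll check these against the stand's midline.

```bash
python3 - <<'E'
from h import *
d=np.radians(98.4);X=np.array([np.cos(d),np.sin(d),0]);Y=np.array([-X[1],X[0],0]);o=np.array([.4504,-.0038,0])
f=lambda p:np.array([(p-o)@X,(p-o)@Y,p[2]])
print("bar",f(onz("top",(229,237.5),.1446)),"xbar",f(onz("top",(312.5,227.7),.1446)))
print("clip",f(onz("top",(315.7,229.5),.052)))
print("prongLtop scene",f(onz("scene",(204.5,183),.085)))
for p in[(-.1,.015,.085),(-.1,.027,.085),(-.1,-.027,.085),(-.1,-.015,.085)]:
    w=o+p[0]*X+p[1]*Y+[0,0,p[2]];print(proj("scene",w),proj("top",w))
a=cv2.imread("pics/scene0.png")[172:208,190:232];a=cv2.resize(a,None,fx=14,fy=14,interpolation=cv2.INTER_CUBIC);cv2.imwrite("pics/pr.png",cv2.convertScaleAbs(a,alpha=1.8))
E
```

```text
bar [0.1432 0.0009 0.1446] xbar [-0.1314  0.0037  0.1446]
clip [-0.1546  0.0063  0.052 ]
prongLtop scene [-0.0982  0.0233  0.085 ]
[205.9161 184.3853] [301.601  233.3974]
[203.3271 182.8325] [302.1069 236.9008]
[215.1497 189.9235] [299.8417 221.2164]
[212.4838 188.3245] [300.3425 224.6839]
```

View pics/pr.png

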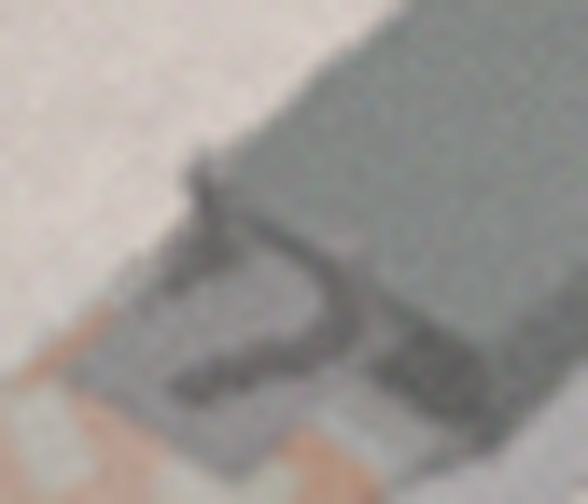

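The prong tip seen at (204.5,183.4) matches the prediction of (204.6,183.6), so I'll lower it.

Request:
carry_out:
  targets:
    - [0,0,1,0,-1]
    - [0,0,1.5,0,-1]
    - [0,0,1.5,0,-1]
    - [0,0,1.5,0,-1]
    - [0,0,1,0,-1]
    - [0,0,0.6,0,-1]
    - [0,0,0.3,0,-1]
    - [0,0,0.2,0,-1]
    - [0,0,0,0,-1]
    - [0,0,0,0,-1]

```text
t: 8.6
eef_pos: [0.4522, -0.0122, 0.0566]
tool_rot: [0.0, 0.653, 0.757, 0.0]
contact_force: [-0.3, -0.6, -4.4]
gripper_width: 0.461
grasp_force: 41.8
```

Request:
carry_out:
  targets:
    - [0,0,0.2,0,-1]
    - [0,0,0.1,0,-1]
    - [0,0,0,0,-1]

```text
t: 8.9
eef_pos: [0.4518, -0.0122, 0.0532]
tool_rot: [-0.0, 0.653, 0.757, -0.0]
contact_force: [0.5, 0.8, -5.3]
gripper_width: 0.457
grasp_force: 41.9
```

Request:
carry_out:
  targets:
    - [0,0,0.1,0,-1]
    - [0,0,0,0,-1]
    - [0,0,0,0,-1]

```text
t: 9.2
eef_pos: [0.452, -0.0122, 0.0526]
tool_rot: [-0.0, 0.653, 0.757, 0.0]
contact_force: [-2.0, 0.9, 5.0]
gripper_width: 0.467
grasp_force: 43.2
```

Request:
carry_out:
  targets:
    - [0,0,0,0,-0.2]
    - [0,0,0,0,0.2]
    - [0,0,0,0,0.5]
    - [0,0,0,0,0.7]
    - [0,0,0,0,0.7]
    - [0,0,0,0,0.7]

```text
t: 9.8
eef_pos: [0.4519, -0.0122, 0.0523]
tool_rot: [0.0, 0.653, 0.757, 0.0]
contact_force: [-0.2, 0.7, 0.9]
gripper_width: 0.849
grasp_force: 0.0
```

Request:
carry_out:
  targets:
    - [0,0,-1,0,0.7]
    - [0,0,-2,0,0.7]
    - [0,0,-3,0,0.7]
    - [0,0,-3,0,0.7]
    - [0,0,-3,0,0.7]
    - [0,0,-1,0,0.7]
    - [0,0,0,0,0.7]

```text
t: 10.5
eef_pos: [0.4528, -0.012, 0.1838]
tool_rot: [0.001, 0.653, 0.757, 0.002]
contact_force: [0.1, 0.1, -1.5]
gripper_width: 0.852
grasp_force: 0.0
```

Request:
carry_out:
  targets:
    - [1,0,0,0,0.7]
    - [2,0,0,0,0.7]
    - [3,0,0,0,0.7]
    - [3,0,0,0,0.7]
    - [3,0,0,0,0.7]
    - [2,0,0,0,0.7]
    - [1,0,0,0,0.7]
    - [0,0,0,0,0.7]

```text
t: 11.3
eef_pos: [0.429, 0.1372, 0.1812]
tool_rot: [-0.0, 0.652, 0.758, -0.001]
contact_force: [0.6, -1.1, -0.8]
gripper_width: 0.848
grasp_force: 0.0
```

Request:
carry_out:
  targets:
    - [0,0,0,-7,0.2]
    - [0,0,0,-8.5,0.2]
    - [0,0,0,-8.5,0.2]
    - [0,0,0,-8.5,0.2]
    - [0,0,0,-8.5,0.2]
    - [0,0,0,-8.5,0.2]
    - [0,0,0,-8.5,0.2]
    - [0,0,0,-8.5,0.2]
    - [0,0,0,-8.5,0.2]
    - [0,0,0,-8.5,0.2]
    - [0,0,0,-6.5,0.2]
    - [0,0,0,0,0.2]

```text
t: 12.5
eef_pos: [0.4298, 0.1346, 0.1818]
tool_rot: [-0.001, -0.073, 0.997, -0.0]
contact_force: [-0.0, -0.6, 0.5]
gripper_width: 0.603
grasp_force: 0.0
```

```bash
python3 st.py .4301 .1362 .046 188.4
python3 - <<'E'
from h import *
o=[]
for n,x,y in(("top",210,175),("scene",160,135)):
    im=imaging.read_camera(n)[:,:,::-1];cv2.imwrite(f"pics/{n}2.png",im)
    o.append(cv2.convertScaleAbs(cv2.resize(im[y:y+75,x:x+150],None,fx=4,fy=4,interpolation=cv2.INTER_CUBIC),alpha=1.5))
cv2.imwrite("pics/placed.png",np.vstack(o))
E
```

```text
t 12.5 e [0.4298 0.1346 0.1818] head -171.67621160723493 tilt [-0.001  -0.0008 -1.    ] q [-0.6444  0.1668  0.225   2.1348 -0.0491  0.846   1.3262] w 0.6029117411996974 F [-0.0303 -0.6499  0.5068] g 0.0
tool cm to go [-0.0688  0.1605 13.577 ] yaw -0.07621160723493858
```

View pics/placed.png

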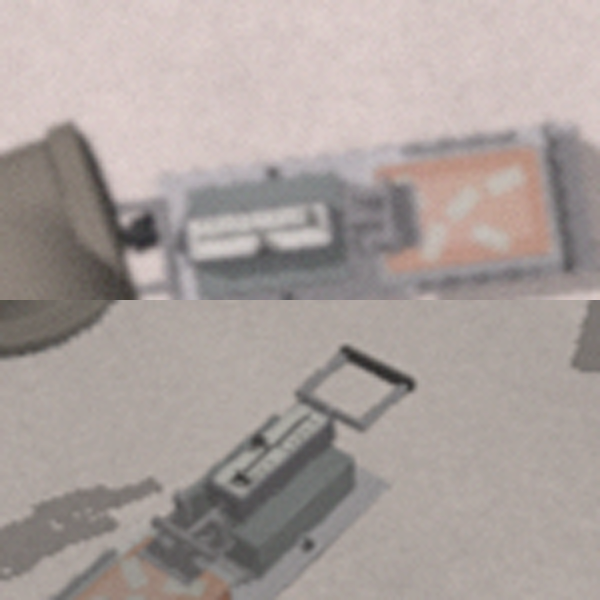

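The picture shows the neck between the prongs, the crossbar behind them, and the bar centre in the scene view at about (254.6,151.9). I'll go down and grip the bar.

```bash
python3 -c "
from h import *
print(onz('scene',(254.6,151.9),.065), onz('scene',(246.3,147.5),.065),onz('scene',(263,156.3),.065))"
```

```text
[0.4333 0.1395 0.065 ] [0.3928 0.1344 0.065 ] [0.4729 0.1448 0.065 ]
```

Request:
carry_out:
  targets:
    - [-0.1,0.2,1,0,0.2]
    - [0,0,2,0,0.2]
    - [0,0,2.5,0,0.2]
    - [0,0,2.5,0,0.2]
    - [0,0,1,0,0.2]
    - [0,0,0,0,0.2]

```text
t: 13.2
eef_pos: [0.4295, 0.1378, 0.0909]
tool_rot: [-0.002, -0.073, 0.997, -0.001]
contact_force: [0.2, -0.7, 0.4]
gripper_width: 0.601
grasp_force: 0.0
```

Request:
carry_out:
  targets:
    - [0,0,1.5,0,0.2]
    - [0,0,1.5,0,0.2]
    - [0,0,1,0,0.2]
    - [0,0,0.5,0,0.2]
    - [0,0,0,0,0.2]

```text
t: 13.7
eef_pos: [0.4307, 0.1383, 0.0473]
tool_rot: [-0.0, -0.073, 0.997, -0.0]
contact_force: [-0.3, -0.6, 0.0]
gripper_width: 0.599
grasp_force: 0.0
```

Request:
carry_out:
  targets:
    - [0,0,0,0,-0.2]
    - [0,0,0,0,-0.4]
    - [0,0,0,0,-0.6]
    - [0,0,0,0,-0.8]
    - [0,0,0,0,-1]
    - [0,0,0,0,-1]
    - [0,0,0,0,-1]
    - [0,0,0,0,-1]
  force: 40

```text
t: 14.5
eef_pos: [0.4308, 0.1382, 0.0474]
tool_rot: [0.0, -0.073, 0.997, -0.0]
contact_force: [1.4, -3.3, 2.6]
gripper_width: 0.146
grasp_force: 39.0
```

```bash
python3 st.py .4301 .1362 .046 188.4; python3 - <<'E'
from h import *
for n in("top","scene"): cv2.imwrite(f"pics/{n}3.png",imaging.read_camera(n)[:,:,::-1])
E
```

```text
t 14.5 e [0.4308 0.1382 0.0474] head -171.6102684206815 tilt [ 0.0004  0.     -1.    ] q [-0.5941  0.4109  0.174   2.2268 -0.141   0.5133  1.4058] w 0.1462598099494284 F [ 1.4006 -3.3199  2.5537] g 38.960614800453186
tool cm to go [ 0.1026 -0.1887  0.1381] yaw -0.010268420681541102
```

Request:
carry_out:
  targets:
    - [0,0.1,0,0,-1]
    - [0,0.2,0,0,-1]
    - [0,0.3,0,0,-1]
    - [0,0.3,0,0,-1]
    - [0,0.2,0,0,-1]
    - [0,0.2,0,0,-1]
    - [0,0.2,0,0,-1]
    - [0,0,0,0,-1]
    - [0,0,0,0,-1]

```text
t: 15.5
eef_pos: [0.4282, 0.1531, 0.0472]
tool_rot: [-0.0, -0.073, 0.997, -0.0]
contact_force: [-0.0, -4.5, 1.4]
gripper_width: 0.145
grasp_force: 38.9
```

Request:
carry_out:
  targets:
    - [0,0.2,0,0,-1]
    - [0,0.3,0,0,-1]
    - [0,0.3,0,0,-1]
    - [0,0.3,0,0,-1]
    - [0,0.3,0,0,-1]
    - [0,0.3,0,0,-1]
    - [0,0.3,0,0,-1]
    - [0,0.3,0,0,-1]
    - [0,0.2,0,0,-1]
    - [0,0,0,0,-1]
    - [0,0,0,0,-1]

```text
t: 16.6
eef_pos: [0.4246, 0.1776, 0.0472]
tool_rot: [-0.0, -0.073, 0.997, -0.0]
contact_force: [-0.2, -4.5, 0.9]
gripper_width: 0.15
grasp_force: 38.9
```

```bash
python3 st.py .4301 .1362 .046 188.4; python3 - <<'E'
from h import *
o=[]
for n,x,y in(("top",245,215),("scene",200,155)):
    im=np.mean([imaging.read_camera(n) for _ in range(4)],0)[:,:,::-1].astype(np.uint8);cv2.imwrite(f"pics/{n}4.png",im)
    a=cv2.convertScaleAbs(cv2.resize(im[y:y+30,x:x+65],None,fx=9,fy=9,interpolation=cv2.INTER_CUBIC),alpha=1.5)
    for i in range(0,65,5):cv2.line(a,(i*9,0),(i*9,10 if i%10==0 else 5),(0,0,255),1)
    for i in range(0,30,5):cv2.line(a,(0,i*9),(10 if i%10==0 else 5,i*9),(0,0,255),1)
    o.append(a)
cv2.imwrite("pics/pull1.png",np.vstack(o))
E
```

```text
t 16.6 e [0.4246 0.1776 0.0472] head -171.6029509548752 tilt [-0.0004 -0.0005 -1.    ] q [-0.6767  0.4208  0.1737  2.209  -0.1413  0.5224  1.3221] w 0.15010374002173835 F [-0.2386 -4.5463  0.9398] g 38.912513852119446
tool cm to go [ 0.0604 -4.1803  0.1198] yaw -0.0029509548752457704
```

View pics/pull1.png

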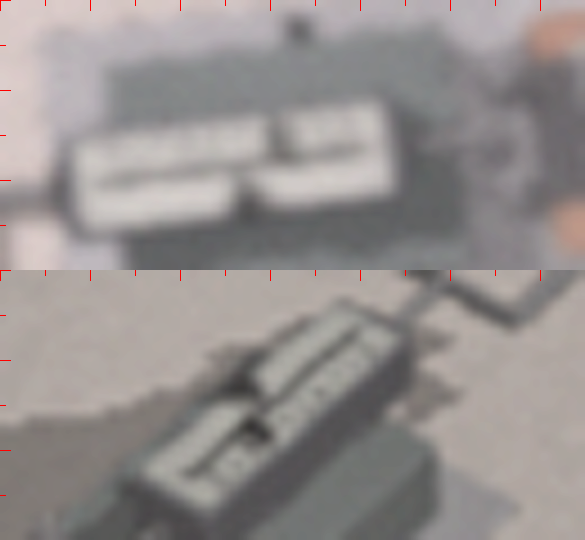

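Both fins show clearly. In the top view the pointer is at about (276,230) and the tag at (272,238), so there's still a gap of about 5 px (17 mm). I'll measure it by darkness profiles along the scale.

```bash
cat > gap.py <<'E'
from h import *
import sys
d=np.radians(98.4);X=np.array([np.cos(d),np.sin(d),0]);Y=np.array([-X[1],X[0],0]);o=np.array([.4504,-.0038,0])
def prof(n,im,z,ys):
    g=cv2.cvtColor(im,cv2.COLOR_BGR2GRAY).astype(np.float32);xs=np.arange(-.085,.09,.0005)
    P=np.array([[proj(n,o+x*X+y*Y+[0,0,z]) for x in xs] for y in ys],np.float32)
    return xs*1000,cv2.remap(g,P[...,0],P[...,1],cv2.INTER_CUBIC)
def fins(n,im,z,c=0.):
    r={}
    for k,ys in(("ptr",np.arange(-.013,-.004,.001)+c),("tag",np.arange(.005,.014,.001)+c)):
        xs,p=prof(n,im,z,ys);v=p.mean(0);w=np.percentile(v,90)
        on=np.flatnonzero(v>.8*w);a,b=on[0],on[-1]   # white face extents
        i=a+8+np.argmin(v[a+8:b-8]);s=slice(max(i-14,a),i+15);dk=np.clip(.92*np.median(v[a:b])-v[s],0,None)
        r[k]=(xs[a],xs[b],xs[i],(dk*xs[s]).sum()/dk.sum())
    return r
if __name__=="__main__":
    k=sys.argv[1]
    for n in("top","scene"):
        if len(sys.argv)>2:
            im=np.mean([imaging.read_camera(n) for _ in range(4)],0)[:,:,::-1].astype(np.uint8);cv2.imwrite(f"pics/{n}{k}.png",im)
        im=cv2.imread(f"pics/{n}{k}.png")
        for z in(.08,.086):
            r=fins(n,im,z);print(n,z,{q:np.round(v,1).tolist() for q,v in r.items()},"gap min %.1f cen %.1f"%tuple(np.array(r["tag"])[2:]-np.array(r["ptr"])[2:]))
E
for k in 2 3 4; do echo $k; python3 gap.py $k; done
```

```text
2
top 0.08 {'ptr': [-67.0, 52.5, -54.0, -54.1], 'tag': [-66.0, 89.5, -10.5, -11.0]} gap min 43.5 cen 43.2
top 0.086 {'ptr': [-66.5, 52.5, -53.5, -53.7], 'tag': [-65.5, 89.5, 58.0, 58.8]} gap min 111.5 cen 112.5
scene 0.08 {'ptr': [-65.5, 89.5, -50.0, -50.5], 'tag': [-65.5, 89.5, -8.0, -8.2]} gap min 42.0 cen 42.2
scene 0.086 {'ptr': [-69.0, 89.5, -54.0, -54.4], 'tag': [-69.0, 89.5, -11.5, -11.8]} gap min 42.5 cen 42.5
3
top 0.08 {'ptr': [-66.5, 80.5, 57.5, 58.0], 'tag': [-66.5, 49.0, -10.5, -10.8]} gap min -68.0 cen -68.8
top 0.086 {'ptr': [-66.0, 80.5, 57.5, 57.9], 'tag': [-66.0, 49.5, -10.5, -10.6]} gap min -68.0 cen -68.5
scene 0.08 {'ptr': [-64.5, 89.5, -48.5, -48.6], 'tag': [-64.5, 89.5, -7.0, -7.3]} gap min 41.5 cen 41.4
scene 0.086 {'ptr': [-68.5, 89.5, -52.0, -52.3], 'tag': [-67.5, 89.5, -11.0, -11.1]} gap min 41.0 cen 41.2
4
top 0.08 {'ptr': [-53.5, 89.5, -12.5, -13.3], 'tag': [-53.5, 64.5, 2.0, 1.6]} gap min 14.5 cen 14.9
top 0.086 {'ptr': [-53.0, 89.5, -12.5, -13.1], 'tag': [-53.0, 64.5, 2.5, 1.9]} gap min 15.0 cen 14.9
scene 0.08 {'ptr': [-52.5, 89.5, -9.0, -9.9], 'tag': [-51.5, 89.5, 6.0, 5.5]} gap min 15.0 cen 15.4
scene 0.086 {'ptr': [-57.0, 89.5, -12.5, -13.2], 'tag': [-55.5, 89.5, 2.0, 1.7]} gap min 14.5 cen 14.9
```

Top and scene views agree on a gap of about 15.0 mm, and the tag is set at ≈ 42.4 mm. I'll pull a further 14 mm.

Request:
carry_out:
  targets:
    - [0,0.1,0,0,-1]
    - [0,0.2,0,0,-1]
    - [0,0.2,0,0,-1]
    - [0,0.2,0,0,-1]
    - [0,0.2,0,0,-1]
    - [0,0.2,0,0,-1]
    - [0,0.2,0,0,-1]
    - [0,0.1,0,0,-1]
    - [0,0,0,0,-1]
    - [0,0,0,0,-1]
    - [0,0,0,0,-1]

```text
t: 18.1
eef_pos: [0.4226, 0.1908, 0.0471]
tool_rot: [-0.0, -0.073, 0.997, -0.001]
contact_force: [2.4, -5.9, -0.4]
gripper_width: 0.145
grasp_force: 38.9
```

```bash
python3 gap.py 5 new; python3 st.py .4301 .1362 .046 188.4
```

```text
top 0.08 {'ptr': [-53.5, 89.5, 0.5, -0.0], 'tag': [-53.5, 65.0, 1.5, 1.2]} gap min 1.0 cen 1.2
top 0.086 {'ptr': [-53.0, 89.5, 0.5, 0.2], 'tag': [-53.0, 65.0, 2.0, 1.5]} gap min 1.5 cen 1.2
scene 0.08 {'ptr': [-52.5, 89.5, 4.5, 4.5], 'tag': [-52.0, 89.5, 7.0, 6.2]} gap min 2.5 cen 1.7
scene 0.086 {'ptr': [-57.0, 89.5, 0.5, 0.5], 'tag': [-55.5, 89.5, 2.5, 2.0]} gap min 2.0 cen 1.5
t 18.5 e [0.4226 0.1908 0.0471] head -171.63837059030521 tilt [-0.0005 -0.0012 -1.    ] q [-0.7041  0.4251  0.1742  2.2011 -0.1412  0.5264  1.2939] w 0.14809993810665292 F [ 1.4817 -7.0307 -0.1307] g 38.9448344707489
tool cm to go [ 0.0502 -5.5144  0.117 ] yaw -0.0383705903052487
```

Request:
carry_out:
  targets:
    - [0,0.06,0,0,-1]
    - [0,0.06,0,0,-1]
    - [0,0,0,0,-1]
    - [0,0,0,0,-1]
    - [0,0,0,0,-1]
    - [0,0,0,0,-1]
    - [0,0,0,0,-1]
    - [0,0,0,0,-1]
    - [0,0,0,0,-1]
    - [0,0,0,0,-1]
    - [0,0,0,0,-1]
    - [0,0,0,0,-1]

```text
t: 19.7
eef_pos: [0.4224, 0.1919, 0.0471]
tool_rot: [-0.0, -0.073, 0.997, -0.001]
contact_force: [2.7, -7.9, 0.6]
gripper_width: 0.145
grasp_force: 38.9
```

```bash
python3 gap.py 6 new
```

```text
top 0.08 {'ptr': [-53.5, 89.5, 2.0, 1.5], 'tag': [-53.5, 64.5, 1.5, 1.2]} gap min -0.5 cen -0.3
top 0.086 {'ptr': [-53.0, 89.5, 2.0, 1.7], 'tag': [-53.0, 64.5, 1.5, 1.3]} gap min -0.5 cen -0.4
scene 0.08 {'ptr': [-52.5, 89.5, 6.0, 6.4], 'tag': [-51.5, 89.5, 7.0, 6.2]} gap min 1.0 cen -0.2
scene 0.086 {'ptr': [-57.0, 89.5, 2.5, 2.3], 'tag': [-55.5, 89.5, 2.0, 1.7]} gap min -0.5 cen -0.6
```

Request:
carry_out:
  targets:
    - [0,0,0,0,-1]
    - [0,0,0,0,-1]
    - [0,0,0,0,-1]
    - [0,0,0,0,-1]
    - [0,0,0,0,-1]
    - [0,0,0,0,-1]

```text
t: 20.7
eef_pos: [0.4224, 0.192, 0.0471]
tool_rot: [-0.0, -0.073, 0.997, -0.001]
contact_force: [1.7, -7.1, 1.2]
gripper_width: 0.144
grasp_force: 38.9
```

Pointer and tag line up within about 0.5 mm and held for about 2 s. Now I'll ease it back in.

Request:
carry_out:
  targets:
    - [0,-0.1,0,0,-1]
    - [0,-0.2,0,0,-1]
    - [0,-0.2,0,0,-1]
    - [0,-0.2,0,0,-1]
    - [0,-0.2,0,0,-1]
    - [0,-0.2,0,0,-1]
    - [0,-0.2,0,0,-1]
    - [0,-0.2,0,0,-1]
    - [0,-0.2,0,0,-1]
    - [0,-0.2,0,0,-1]
    - [0,-0.2,0,0,-1]
    - [0,-0.2,0,0,-1]

```text
t: 21.9
eef_pos: [0.4257, 0.1701, 0.0472]
tool_rot: [-0.0, -0.073, 0.997, -0.0]
contact_force: [0.5, -4.2, 1.2]
gripper_width: 0.145
grasp_force: 39.0
```

Request:
carry_out:
  targets:
    - [0,-0.2,0,0,-1]
    - [0,-0.2,0,0,-1]
    - [0,-0.2,0,0,-1]
    - [0,-0.2,0,0,-1]
    - [0,-0.2,0,0,-1]
    - [0,-0.2,0,0,-1]
    - [0,-0.2,0,0,-1]
    - [0,-0.2,0,0,-1]
    - [0,-0.15,0,0,-1]
    - [0,-0.1,0,0,-1]
    - [0,0,0,0,-1]
    - [0,0,0,0,-1]

```text
t: 23.1
eef_pos: [0.4285, 0.1519, 0.0473]
tool_rot: [-0.0, -0.073, 0.997, 0.0]
contact_force: [-1.3, -4.2, 1.6]
gripper_width: 0.149
grasp_force: 39.0
```

Request:
carry_out:
  targets:
    - [0,-0.1,0,0,-1]
    - [0,-0.1,0,0,-1]
    - [0,-0.1,0,0,-1]
    - [0,-0.05,0,0,-1]
    - [0,0,0,0,-1]
    - [0,0,0,0,-1]

```text
t: 23.7
eef_pos: [0.4295, 0.1496, 0.0475]
tool_rot: [0.001, -0.074, 0.997, 0.001]
contact_force: [-1.5, 3.9, 2.4]
gripper_width: 0.146
grasp_force: 39.2
```

```bash
python3 gap.py 7 new; python3 st.py .4301 .1362 .046 188.4
```

```text
top 0.08 {'ptr': [-54.0, 89.5, 69.5, 70.0], 'tag': [-53.5, 60.0, 1.5, 1.0]} gap min -68.0 cen -69.0
top 0.086 {'ptr': [-53.5, 89.5, 69.5, 69.8], 'tag': [-53.0, 60.5, 1.5, 1.2]} gap min -68.0 cen -68.6
scene 0.08 {'ptr': [-54.0, 89.5, -38.0, -38.1], 'tag': [-53.0, 89.5, 69.5, 70.1]} gap min 107.5 cen 108.2
scene 0.086 {'ptr': [-57.5, 89.5, -41.5, -41.9], 'tag': [-56.5, 89.5, 1.5, 1.2]} gap min 43.0 cen 43.1
t 24.1 e [0.4295 0.1488 0.0474] head -171.58075938736786 tilt [ 0.0008  0.0005 -1.    ] q [-0.6157  0.413   0.1734  2.2225 -0.1412  0.5149  1.3842] w 0.14332349018315385 F [-0.137   4.8958  2.7794] g 39.260589480400085
tool cm to go [ 0.1293 -1.2535  0.1443] yaw 0.019240612632131615
```

The handle is fully in: the gap is back to ≈ 43 mm and the push meets the stop. I'll release and retreat.

Request:
carry_out:
  targets:
    - [0,0,0,0,-0.8]
    - [0,0,0,0,-0.5]
    - [0,0,0,0,-0.2]
    - [0,0,0,0,0]
    - [0,0,0,0,0.2]
    - [0,0,0,0,0.2]
    - [0,0,0,0,0.2]

```text
t: 24.8
eef_pos: [0.4291, 0.1483, 0.0472]
tool_rot: [-0.0, -0.073, 0.997, -0.0]
contact_force: [-0.5, -0.1, -0.7]
gripper_width: 0.597
grasp_force: 0.0
```

Request:
carry_out:
  targets:
    - [0,0,-0.5,0,0.2]
    - [0,0,-1.5,0,0.2]
    - [0,0,-2.5,0,0.2]
    - [0,0,-3,0,0.2]
    - [0,0,-3,0,0.2]
    - [0,0,-3,0,0.2]
    - [0,2,-1,0,0.2]
    - [0,3,0,0,0.2]
    - [0,3,0,0,0.2]
    - [0,2,0,0,0.2]
    - [0,0,0,0,0.2]

```text
t: 25.9
eef_pos: [0.4137, 0.2504, 0.1927]
tool_rot: [0.0, -0.076, 0.997, 0.001]
contact_force: [-0.0, -0.3, 0.3]
gripper_width: 0.603
grasp_force: 0.0
```

```bash
python3 gap.py 8 new; python3 - <<'E'
import cv2,numpy as np
o=[]
for n,x,y in(("top",210,175),("scene",160,135)):
    im=cv2.imread(f"pics/{n}8.png");o.append(cv2.convertScaleAbs(cv2.resize(im[y:y+75,x:x+150],None,fx=4,fy=4,interpolation=cv2.INTER_CUBIC),alpha=1.5))
cv2.imwrite("pics/final.png",np.vstack(o))
E
```

```text
top 0.08 {'ptr': [-54.5, 89.5, 69.0, 69.4], 'tag': [-54.0, 89.5, 70.5, 71.3]} gap min 1.5 cen 1.9
top 0.086 {'ptr': [-54.0, 89.5, 69.0, 69.2], 'tag': [-53.5, 89.5, 70.5, 71.2]} gap min 1.5 cen 2.0
scene 0.08 {'ptr': [-53.5, 89.5, -37.5, -37.5], 'tag': [-53.5, 89.5, 4.5, 4.2]} gap min 42.0 cen 41.8
scene 0.086 {'ptr': [-58.0, 89.5, -41.5, -41.8], 'tag': [-57.0, 89.5, 1.0, 0.7]} gap min 42.5 cen 42.6
```

View pics/final.png

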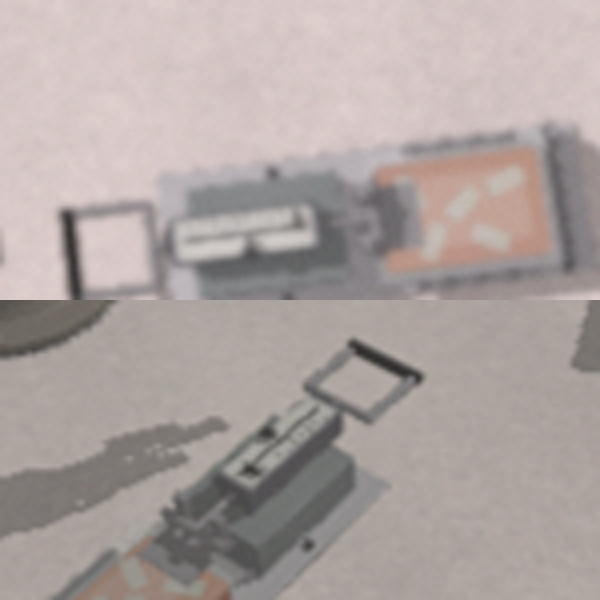

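The final view shows the gauge flat on the bed with its crossbar behind the prongs (around scene pixel (207,193)). The slide is fully in, with pointer and tag 42 mm apart, and the gripper is clear.

```bash
python3 -c "
from station import bot
print(bot.hand_in())"
```

```text
the job is handed in; nothing more can be done
None
```

The job is handed in: the gauge was hooked on the stand, pulled to the tag (within about 0.5 mm), held there for about 2 s and eased back in, and it is still hooked up; the arm never went near the other tubs or the jar.

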